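# Size the unmarked cutter ring on the stepped cone and set the portioner

### The arm

A 6-joint arm with a two-finger parallel gripper is mounted at the origin on the work surface. World frame = base frame: x ahead of the robot, y to its left, z up, the work surface at z = 0. Lengths are in mm, angles in rad, forces in N, time in s.
With the tool pointing down it reaches from about 400 to 925 mm from the base axis. Payload 12.5 kg.
Tool frame: the origin (TCP) lies on the centre line of the jaws, within the pads' length; the fingertips stand 14 mm ahead of it and the grasp point (between the pads) lies 5 mm behind it; z points along the fingers, x is the direction in which the jaws open and shut, and the axes are right-handed (so a half turn about z gives the same grasp; the last joint's range is limited). The gripper opens to 95 mm and grips with 3 to 60 N. Pads are 20 mm wide; open, the fingers measure 119 mm over their backs; the gripper's body (75 mm by 180 mm) begins 59 mm behind the grasp point.
Start: joints at [1.081, 0.491, 1.559, -0, 1.092, -0.106], TCP at [234.014, 579.554, 228.661] pointing down, gripper open.
Joint ranges: [-3.1, 3.1], [-0.84, 2.19], [0.05, 2.79], [-1.13, 4.28], [0.06, 2.93], [-2.69, 2.69]. Speed limits (rad/s): [2.22, 2.22, 2.79, 3.14, 3.14, 3.14].

### API

Orientations are given as [roll, pitch, yaw] about the fixed x, y, z axes, in that order (R = Rz(yaw) Ry(pitch) Rx(roll)).
In Python, from cell import state, read_camera, job_done gives the robot as it stands.
- The arm moves only by the shell command python3 -m handwheel 'ROWS'. ROWS is JSON, a list of rows, each an object of numbers: "hand": the finger opening in m, from 0 to 0.0951; "x", "y", "z": the shift along the world's x, y, z in m; "spin": the turn about the world's z in units of 5 degrees (1.0 is 5 degrees). In form: [{"hand": .., "x": .., "y": .., "z": .., "spin": ..}, ...]. A call has 1 to 20 rows; each row is the pose to reach, as a shift and turn from the pose commanded when the call began; what a row does not reach only later rows make up. A row lasts 1/12 s, in which the tool goes at most 41.7 mm and 7.16 degrees, less where a joint would pass 70% of its speed; a pose out of reach is approached as far as the arm can. A call with a gripper value outside its range is refused whole. The fingers move at their own pace and stop on an object; the grip force is fixed at half the most. Time passes only in rows, so rows that repeat a pose let the fingers close. It gives the time, the measured TCP pose, the force and the opening at its end, in the units of the state.
- state(): the state, without advancing time (a new reading comes with each control period).
- read_camera(name): name is "side" or "top" or "wrist"; returns a dict with "img" (400x640x3 uint8, red, green, blue), "fx", "fy", "cx", "cy" (pixels), "T" (4x4, takes a point from camera to world coordinates). Camera axes: x right, y down, z forward; pixel columns grow to the right and rows downward; lengths in mm; the calibration is good to about 2 mm. A picture is of the moment at which its call begins. There is no depth.
- job_done(): hands the job in, once; it reports no verdict.
The state is a dict: "t": time; "joints": joint angles; "qvel": joint speeds; "tau": joint torques, N m; "eef_pos": TCP position; "tcp_rot": TCP orientation; "ft_force": force on the tool from outside, world axes, zero at the start; "moment": the same for the moment, N m; "opening": opening from 0.0 (shut) to 1.0 (fully open).
Only numpy, scipy, OpenCV 4.12 (cv2) and the standard library are available. Lean on these libraries where they do the work, as an engineer would, in place of code of your own. Each camera call takes 0.05 s, during which the arm holds its last target. There are 200 camera calls.

### The job

Pick up the steel cutter ring that lies on the round green mat and, keeping hold of it, slide it down over the stepped sizing cone until it stops, then let go so that it stays sitting level on its step. Only then, read the colour of the step the ring sits on and slide the selector knob from its parked end until its white pointer is on the tile of that colour. Leave the two spare rings, the jar, the spatula and the oil bottle where they are, and let go of the knob at the end.

Things in the scene. Friction and masses are not known exactly. Their poses are not given: they have to be found in the camera images.
- gauge: Fixed upright sizing cone; origin: centre of its underside; z up along its axis. Steel foot 100 mm across, to z=8 mm. Steps, narrower going up: red z=8 to 50 (diameter 69 to 61), blue 50 to 68 (54 to 53), yellow 68 to 86 (46 to 45), white nose on top. Step tops are flat ledges with 1 mm chamfers. A ring stops with its lower edge on a ledge: z=86 (yellow), 68 (blue) or 50 (red).
- gauge_tip (a point): Top of the cone's white nose, on its axis, 114 mm above the table. The nose is 37 mm across at its foot (z=86 mm), 33 at z=99, 22 at z=112 and 18 at the tip.
- green_mat: Fixed round green mat, diameter 120 mm, 3 mm thick; origin: centre of its underside. The ring to be sized lies on it, within 20 mm of its centre.
- selector: Fixed grey control box, 110 (x) by 210 (y) by 50 mm high; origin: centre of its underside. The black knob slides along its +y on top. On the top face, beside the knob on the -x side, four tiles 16 mm wide (y), 40 mm apart: white (parked), yellow, blue, red going to +y, centres at y = -65, -25, 15, 55 mm.
- knob (a joint): Travel of the selector knob along the selector's +y, m, 0 to 0.135; it begins near 0 at the white parked tile. The pointer is at the middle of the yellow tile at 0.040, blue at 0.080, red at 0.120. About 1.5 N of friction; it stays where it is left.
- knob_grip (a point): Point in the middle of the knob, 24 mm above the box's top face and 12 mm below the knob's top. The knob is a black block 36 mm (selector's x) by 22 mm (y, its travel), reaching from 1 to 37 mm above the box, with a white pointer line; best pinched across the 22 mm. Its axes are parallel to the selector's.
- ring_a: One of three steel cutter rings, 35 mm tall, wall 3.5 mm, about 0.1 kg; bores 40, 48 and 56 mm, which is which is not told: 40 stops on the yellow step, 48 on blue, 56 on red. Origin: centre of its lower edge; z along its axis. The one on the green mat is to be sized; two spares lie on a grey mat (both mats 3 mm thick).
- ring_b: One of three steel cutter rings, 35 mm tall, wall 3.5 mm, about 0.1 kg; bores 40, 48 and 56 mm, which is which is not told: 40 stops on the yellow step, 48 on blue, 56 on red. Origin: centre of its lower edge; z along its axis. The one on the green mat is to be sized; two spares lie on a grey mat (both mats 3 mm thick).
- ring_c: One of three steel cutter rings, 35 mm tall, wall 3.5 mm, about 0.1 kg; bores 40, 48 and 56 mm, which is which is not told: 40 stops on the yellow step, 48 on blue, 56 on red. Origin: centre of its lower edge; z along its axis. The one on the green mat is to be sized; two spares lie on a grey mat (both mats 3 mm thick).
- jar: Bystander: jar with red lid, 64 mm across, 80 mm tall, loose; origin: centre of its underside.
- spatula: Bystander: spatula 250 mm long, lying loose on the table.
- oil: Bystander: amber oil bottle, 66 mm across, 200 mm tall, loose; origin: centre of its underside.
There are look-alikes about, which are no part of the job. Of the things shaped like the green_mat, the green one is meant.

How it is judged:
By the outcome, as a careful person would: the job done as asked, in the order asked, and still so for the second after the job is handed in, with the robot touching nothing.
It also fails if it takes over 64 s, if anything falls off the work surface, if the arm or the gripper's body presses on something with over 40 N, if the wrist force passes 120 N, or if a joint passes its speed limit or range.

## Working session

There is one attempt and no reset: what is moved stays moved. The work goes in short steps, Python scripts to look and compute and a shell command to move; the robot and the scene stay as the last step left them, time stands still between calls to the robot, and variables do not carry over. Pictures are saved under pics/ and viewed, about 8 in all and at most 12, crops included, and the job is handed in when it is done.

```bash
mkdir -p pics
cat > h.py <<'E'
import numpy as np, cv2
from cell import state, read_camera, job_done
def snap(n,f):
    c=read_camera(n); cv2.imwrite('pics/'+f+'.png',c['img'][:,:,::-1]); np.savez('pics/'+f+'.npz',**c); return c
def load(f): return dict(np.load('pics/'+f+'.npz'))
def ray(c,u,v):
    T=c['T']; d=T[:3,:3]@np.array([(u-c['cx'])/c['fx'],(v-c['cy'])/c['fy'],1.]); return T[:3,3],d
def onz(c,u,v,z):
    o,d=ray(c,u,v); return o+d*(z-o[2])/d[2]
def proj(c,p):
    T=c['T']; q=T[:3,:3].T@(np.array(p)-T[:3,3]); return q[0]/q[2]*c['fx']+c['cx'],q[1]/q[2]*c['fy']+c['cy']
E
python3 - <<'E'
from h import *
for n in ('top','side','wrist'):
    c=snap(n,n+'0'); print(n,c['fx'],c['T'].round(3).tolist())
a=[cv2.imread(f'pics/{n}0.png') for n in ('top','side')]
print(state())
E
```

```text
top 502.89573705935663 [[0.004, -0.988, 0.158, 309.862], [-1.0, -0.003, 0.003, 39.792], [-0.002, -0.158, -0.988, 1534.324], [0.0, 0.0, 0.0, 1.0]]
side 449.18191679123055 [[0.792, -0.442, 0.421, 61.556], [-0.61, -0.553, 0.568, -624.792], [-0.018, -0.706, -0.708, 908.289], [0.0, 0.0, 0.0, 1.0]]
wrist 294.62210444662674 [[0.374, 0.892, 0.252, 161.799], [0.927, -0.36, -0.103, 608.402], [-0.001, 0.273, -0.962, 383.96], [0.0, 0.0, 0.0, 1.0]]
{'t': 0.15, 'joints': array([ 1.08138063e+00,  4.91383762e-01,  1.55931201e+00, -3.14861091e-05,
        1.09171530e+00, -1.05628989e-01]), 'qvel': array([ 0.00078633, -0.00267458, -0.0006636 ,  0.00065169,  0.00041749,
        0.00025336]), 'tau': array([ 1.93725711e-03, -6.12905645e+01, -2.58278203e+01,  6.92839944e-02,
        4.74079675e-02, -1.02277950e-04]), 'eef_pos': array([233.94249501, 579.37949555, 228.21830301]), 'tcp_rot': array([-3.14153414e+00,  8.16801542e-04,  1.18702417e+00]), 'ft_force': array([-0.44343404, -0.52042358,  0.33143339]), 'moment': array([ 0.02887025, -0.02542188, -0.01589104]), 'opening': 1.005796073605764}
```

View pics/top0.png

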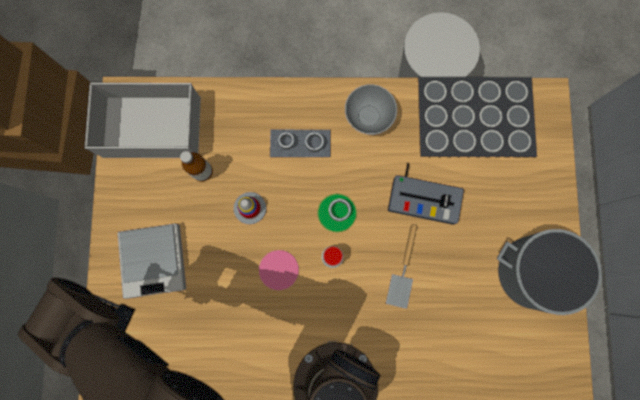

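View pics/side0.png

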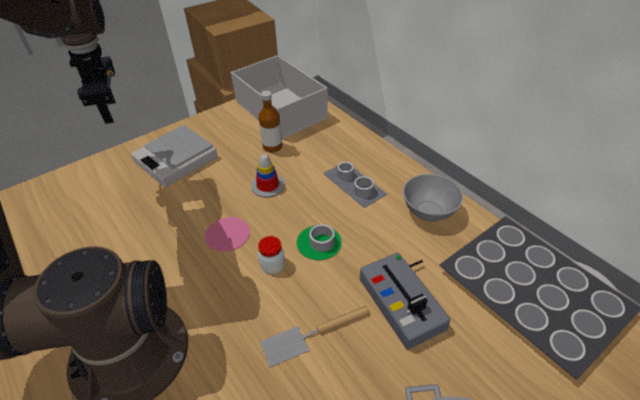

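Top picture: the target ring is at (340,209) on the green mat (337,212). Look-alikes are the spare rings at (287,140) and (315,141) on the grey mat, the tray cups at (430-520,90-140), and the pink mat (279,270), which is the wrong colour. The gauge is at (250,208), the selector at (426,200) with its knob at (446,201), the jar at (333,256), the oil at (196,166) and the spatula at (405,265). I choose the ring at (340,209).

Run:
```python
from h import *
def comps(c,mask,box,nmin=8):
    m=np.zeros_like(mask); x0,y0,x1,y1=box; m[y0:y1,x0:x1]=mask[y0:y1,x0:x1]
    n,l,s,ce=cv2.connectedComponentsWithStats(m.astype(np.uint8))
    return [(s[i,4],ce[i],s[i,:4]) for i in range(1,n) if s[i,4]>=nmin]
t=load('top0'); s=load('side0')
for nm,c,bm,bs,bg in (('top',t,(310,185,365,240),(385,170,470,230),(225,185,275,230)),('side',s,(290,215,350,265),(355,250,450,350),(245,145,290,200))):
    h=cv2.cvtColor(c['img'],cv2.COLOR_RGB2HSV).astype(int); H,S,V=h[...,0],h[...,1],h[...,2]
    print(nm)
    m=np.zeros(H.shape,np.uint8); x0,y0,x1,y1=bm; m[y0:y1,x0:x1]=((H>50)&(H<80)&(S>120)&(V>50))[y0:y1,x0:x1]
    cs,_=cv2.findContours(m,cv2.RETR_EXTERNAL,cv2.CHAIN_APPROX_NONE); k=max(cs,key=cv2.contourArea)
    e=cv2.fitEllipse(cv2.convexHull(k)); print('mat',e,onz(c,*e[0],3).round(1))
    for col,mm in (('red',((H<8)|(H>172))&(S>150)&(V>80)),('blue',(H>100)&(H<130)&(S>120)&(V>60)),('yel',(H>20)&(H<34)&(S>150)&(V>110))):
        for a in comps(c,mm,bs): print('tile',col,a[0],a[1].round(1),onz(c,*a[1],50).round(1))
        for a in comps(c,mm,bg): print('gauge',col,a[0],a[1].round(1),a[2])
A=cv2.resize(t['img'][165:245,225:475],None,fx=3.2,fy=3.2,interpolation=cv2.INTER_CUBIC)
B=cv2.resize(s['img'][145:265,235:360],None,fx=2.7,fy=2.7,interpolation=cv2.INTER_CUBIC)
C=cv2.resize(s['img'][245:350,350:455],None,fx=3.08,fy=3.08,interpolation=cv2.INTER_CUBIC)
o=np.zeros((585,800,3),np.uint8); o[:256]=A; o[258:258+B.shape[0],:B.shape[1]]=B; o[258:258+C.shape[0],400:400+C.shape[1]]=C
cv2.imwrite('pics/crop1.png',o[:,:,::-1])
```

```text
top
mat ((336.6045837402344, 212.54791259765625), (37.01157760620117, 37.559574127197266), 95.18824005126953) [508.1  -5.2   3. ]
tile red 42 [406.4 205.8] [ 522.9 -211.8   50. ]
gauge red 49 [252.1 213.8] [242 206  18  12]
tile blue 53 [419.5 208.4] [ 515.3 -250.8   50. ]
gauge blue 17 [252.  210.4] [247 205   9   9]
tile yel 47 [432.7 211.3] [ 506.9 -289.7   50. ]
gauge yel 19 [248.8 209.1] [243 205  10   7]
side
mat ((318.52459716796875, 242.3553924560547), (33.69715118408203, 44.56303787231445), 88.7867202758789) [502.   -8.5   3. ]
tile red 69 [377.2 278.7] [ 519.3 -211.1   50. ]
gauge red 242 [267.2 183.7] [256 174  23  18]
tile blue 82 [386.5 291.8] [ 511.6 -250.5   50. ]
gauge blue 78 [266.2 175. ] [257 170  18   9]
tile yel 83 [396.4 305.6] [ 503.9 -289.7   50. ]
gauge yel 66 [264.5 168.5] [257 161  16  12]
```

View pics/crop1.png

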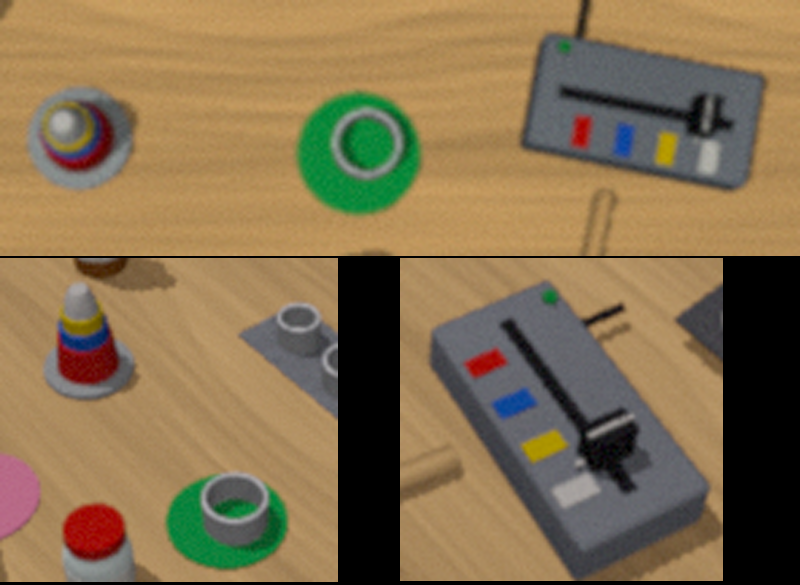

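The crop confirms the ring on the green mat, with its rim centre at top (339.7,210) and side (321.7,232.8). It looks like a large ring. The cone's foot is at top (250.3,208.1), with its tip at top (245,204) and side (264.6,156).

Run:
```python
from h import *
t=load('top0'); s=load('side0')
def two(a,b):
    o1,d1=ray(t,*a);o2,d2=ray(s,*b); A=np.stack([d1,-d2],1); k=np.linalg.lstsq(A,o2-o1,rcond=None)[0]
    p,q=o1+k[0]*d1,o2+k[1]*d2; return ((p+q)/2).round(1),np.linalg.norm(p-q).round(1)
print('ring',onz(t,339.7,210,38),onz(s,321.7,232.8,38),two((339.7,210),(321.7,232.8)))
print('tip',onz(t,245,204,114),onz(s,264.6,156.3,114),two((245,204),(264.6,156.3)))
print('foot',onz(t,250.3,208.1,8), onz(s,235+89/2.7,145+(367-258)/2.7,8))
print('knobtop',onz(t,225+711/3.2,165+115/3.2,87),onz(s,350+610/3.08-400/3.08,245+(425-258)/3.08,87))
```

```text
ring [511.33157739 -13.47135624  38.        ] [510.61193659 -12.02004348  38.        ] (array([510.6, -13.1,  39.2]), np.float64(1.3))
tip [517.43099288 259.56135543 114.        ] [518.83703578 258.53681925 114.        ] (array([518.3, 259.3, 113.6]), np.float64(1.7))
foot [520.28293981 259.36812325   8.        ] [514.75188251 255.16889075   8.        ]
knobtop [ 532.43108741 -324.52789195   87.        ] [ 531.90826445 -321.4565028    87.        ]
```

```bash
R='{"hand":0.095,"x":0.277,"y":-0.592,"z":-0.078,"spin":0}'; python3 -m handwheel '[{"hand":0.095,"x":0.277,"y":-0.592,"z":-0.078,"spin":0},{"hand":0.095,"x":0.277,"y":-0.592,"z":-0.078,"spin":0},{"hand":0.095,"x":0.277,"y":-0.592,"z":-0.078,"spin":0},{"hand":0.095,"x":0.277,"y":-0.592,"z":-0.078,"spin":0},{"hand":0.095,"x":0.277,"y":-0.592,"z":-0.078,"spin":0},{"hand":0.095,"x":0.277,"y":-0.592,"z":-0.078,"spin":0},{"hand":0.095,"x":0.277,"y":-0.592,"z":-0.078,"spin":0},{"hand":0.095,"x":0.277,"y":-0.592,"z":-0.078,"spin":0},{"hand":0.095,"x":0.277,"y":-0.592,"z":-0.078,"spin":0},{"hand":0.095,"x":0.277,"y":-0.592,"z":-0.078,"spin":0},{"hand":0.095,"x":0.277,"y":-0.592,"z":-0.078,"spin":0},{"hand":0.095,"x":0.277,"y":-0.592,"z":-0.078,"spin":0},{"hand":0.095,"x":0.277,"y":-0.592,"z":-0.078,"spin":0},{"hand":0.095,"x":0.277,"y":-0.592,"z":-0.078,"spin":0},{"hand":0.095,"x":0.277,"y":-0.592,"z":-0.078,"spin":0},{"hand":0.095,"x":0.277,"y":-0.592,"z":-0.078,"spin":0},{"hand":0.095,"x":0.277,"y":-0.592,"z":-0.078,"spin":0},{"hand":0.095,"x":0.277,"y":-0.592,"z":-0.078,"spin":0},{"hand":0.095,"x":0.277,"y":-0.592,"z":-0.078,"spin":0},{"hand":0.095,"x":0.277,"y":-0.592,"z":-0.078,"spin":0}]'
python3 - <<'E'
from h import *
c=snap('wrist','w1'); print(state()['eef_pos'],state()['tcp_rot'],c['T'].round(3).tolist())
# ring rim in wrist view: grey, low saturation around predicted
print('pred rim centre',proj(c,(511,-13,38)))
E
```

```text
t: 1.82
eef_pos: [510.5, -11.5, 150.7]
tcp_rot: [-3.141, -0.0, 1.188]
ft_force: [-0.4, -0.4, -0.1]
opening: 0.995
[510.5997717  -11.32478352 150.86430486] [-3.14156258e+00 -1.57115523e-04  1.18849607e+00] [[0.373, 0.893, 0.253, 438.33], [0.928, -0.359, -0.102, 17.338], [-0.0, 0.272, -0.962, 306.615], [0.0, 0.0, 0.0, 1.0]]
pred rim centre (np.float64(318.04028355211653), np.float64(198.30531397316045))
```

View pics/w1.png

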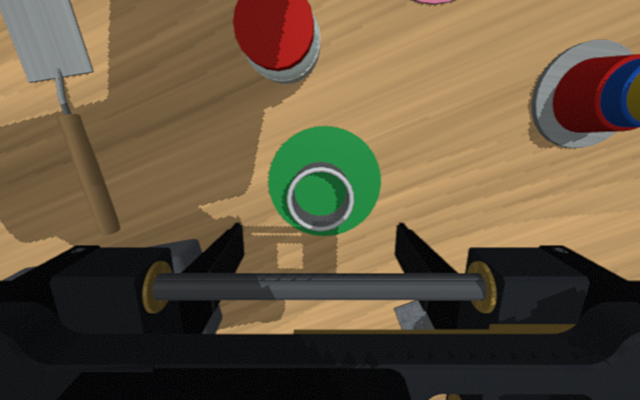

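The wrist picture shows the ring rim at (286-354, 165-231), centre (320.5,198), against a predicted (318,198). It measures about 64 mm across, so it is probably the 56 bore. The jaw middle is at column 320, so the ring is centred. I'll descend and close.

```bash
python3 -m handwheel '[{"hand":0.095,"x":0.001,"y":0,"z":-0.04,"spin":0},{"hand":0.095,"x":0.001,"y":0,"z":-0.075,"spin":0},{"hand":0.095,"x":0.001,"y":0,"z":-0.1,"spin":0},{"hand":0.095,"x":0.001,"y":0,"z":-0.115,"spin":0},{"hand":0.095,"x":0.001,"y":0,"z":-0.126,"spin":0},{"hand":0.095,"x":0.001,"y":0,"z":-0.126,"spin":0},{"hand":0.05,"x":0.001,"y":0,"z":-0.126,"spin":0},{"hand":0.05,"x":0.001,"y":0,"z":-0.126,"spin":0},{"hand":0.05,"x":0.001,"y":0,"z":-0.126,"spin":0},{"hand":0.05,"x":0.001,"y":0,"z":-0.126,"spin":0},{"hand":0.05,"x":0.001,"y":0,"z":-0.126,"spin":0},{"hand":0.05,"x":0.001,"y":0,"z":-0.126,"spin":0},{"hand":0.05,"x":0.001,"y":0,"z":-0.126,"spin":0},{"hand":0.05,"x":0.001,"y":0,"z":-0.126,"spin":0}]'
```

```text
t: 3.03
eef_pos: [512.3, -12.5, 25.3]
tcp_rot: [3.141, -0.0, 1.187]
ft_force: [-0.4, 1.1, 6.3]
opening: 0.665
```

The opening of 0.665 is 63.2 mm, so the bore is 56 and it should stop on red. I'll lift and carry it over the cone.

```bash
python3 -m handwheel '[{"hand":0.05,"x":0,"y":0,"z":0.02,"spin":0},{"hand":0.05,"x":0,"y":0,"z":0.06,"spin":0},{"hand":0.05,"x":0,"y":0,"z":0.1,"spin":0},{"hand":0.05,"x":0,"y":0,"z":0.135,"spin":0},{"hand":0.05,"x":0.001,"y":0.04,"z":0.135,"spin":0},{"hand":0.05,"x":0.002,"y":0.08,"z":0.135,"spin":0},{"hand":0.05,"x":0.003,"y":0.12,"z":0.135,"spin":0},{"hand":0.05,"x":0.004,"y":0.16,"z":0.135,"spin":0},{"hand":0.05,"x":0.005,"y":0.2,"z":0.135,"spin":0},{"hand":0.05,"x":0.006,"y":0.235,"z":0.135,"spin":0},{"hand":0.05,"x":0.006,"y":0.26,"z":0.135,"spin":0},{"hand":0.05,"x":0.006,"y":0.271,"z":0.135,"spin":0},{"hand":0.05,"x":0.006,"y":0.271,"z":0.135,"spin":0},{"hand":0.05,"x":0.006,"y":0.271,"z":0.135,"spin":0},{"hand":0.05,"x":0.006,"y":0.271,"z":0.135,"spin":0}]'
python3 - <<'E'
from h import *
w=snap('wrist','w2'); s=snap('side','s2'); t=snap('top','t2'); e=state()['eef_pos'];print(e,state()['opening'])
for n,c in (('w',w),('s',s),('t',t)): print(n,'ringtop',np.round(proj(c,e+[0,0,13]),1),'ringlow',np.round(proj(c,e+[0,0,-22]),1),'tip',np.round(proj(c,(518,259,114)),1))
A=cv2.resize(w['img'][60:310,160:480],None,fx=1.6,fy=1.6,interpolation=cv2.INTER_CUBIC)
B=cv2.resize(s['img'][115:205,220:320],None,fx=2.8,fy=2.8,interpolation=cv2.INTER_CUBIC)
o=np.zeros((400,800,3),np.uint8); o[:400,:512]=A; o[:B.shape[0],515:515+B.shape[1]]=B
cv2.imwrite('pics/crop2.png',o[:,:,::-1])
E
```

```text
t: 4.28
eef_pos: [518.0, 257.3, 159.6]
tcp_rot: [-3.141, 0.0, 1.186]
ft_force: [0.4, 0.2, -1.9]
opening: 0.667
[518.22762167 257.30094345 159.74154408] 0.6689113382921597
w ringtop [319.7 262.7] ringlow [319.6 236.3] tip [321.6 222.1]
s ringtop [262.3 139.7] ringlow [263.7 149.9] tip [264.3 156.3]
t ringtop [242.6 200.6] ringlow [244.5 202.5] tip [245.2 203.8]
```

View pics/crop2.png

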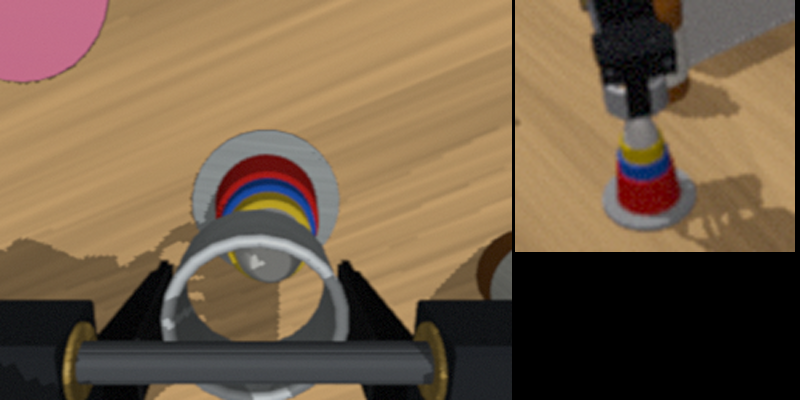

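The picture shows the ring held level, rim centre at about column 319. The cone's nose and foot are at about column 326, so the cone is roughly 5 mm further along the jaw axis. I'll fit circles on cast rays to get the offset.

Run:
```python
from h import *
from scipy.optimize import least_squares
w=load('w2'); e=state()['eef_pos']; im=w['img']; h=cv2.cvtColor(im,cv2.COLOR_RGB2HSV).astype(int); S,V=h[...,1],h[...,2]
print(im[120:150:3,325].tolist(), im[205:216,319].tolist())
def fit(P,R=None):
    P=np.array(P)[:,:2]; f=lambda q: np.hypot(P[:,0]-q[0],P[:,1]-q[1])-(R or q[2])
    r=least_squares(f,[*P.mean(0)]+([] if R else [40]),loss='soft_l1',f_scale=.5); return r.x.round(2),np.abs(f(r.x)).mean().round(2),len(P)
pts=[]
for u in range(285,368):
    v=np.argmax(S[120:200,u]<60)+120
    if v>120: pts.append((u,v))
Pf=[onz(w,u,v-.5,8) for u,v in pts]
print('foot',fit(Pf,50),fit(Pf)); print(pts[::12])
m=(S<40)&(V>150); m[:200]=0;m[312:]=0;m[:,:258]=0;m[:,382:]=0
m[222:240,305:350]=0
vv,uu=np.nonzero(m); Pr=[onz(w,u,v,e[2]+13) for u,v in zip(uu,vv)]
print('rim',fit(Pr,29.75),fit(Pr),e)
x=np.array([np.cos(1.187),np.sin(1.187)])
```

```text
[[181, 146, 100], [182, 147, 101], [180, 146, 100], [172, 140, 95], [178, 144, 98], [185, 150, 102], [184, 148, 101], [120, 113, 103], [133, 137, 138], [131, 136, 136]] [[75, 79, 79], [94, 96, 98], [141, 145, 147], [166, 171, 173], [183, 188, 190], [198, 201, 201], [193, 198, 200], [176, 180, 182], [151, 156, 158], [127, 130, 131], [111, 112, 109]]
foot (array([521.12, 263.34]), np.float64(0.25), 83) (array([520.2 , 263.72,  49.14]), np.float64(0.21), 83)
[(285, np.int64(165)), (297, np.int64(151)), (309, np.int64(144)), (321, np.int64(141)), (333, np.int64(142)), (345, np.int64(145)), (357, np.int64(153))]
rim (array([517.96, 257.1 ]), np.float64(0.85), 893) (array([517.8 , 257.12,  29.55]), np.float64(0.85), 893) [518.22762167 257.30094345 159.74154408]
```

```bash
python3 -m handwheel '[{"hand":0.05,"x":0.0025,"y":0.006,"z":0,"spin":0},{"hand":0.05,"x":0.0025,"y":0.006,"z":-0.02,"spin":0},{"hand":0.05,"x":0.0025,"y":0.006,"z":-0.036,"spin":0},{"hand":0.05,"x":0.0025,"y":0.006,"z":-0.042,"spin":0},{"hand":0.05,"x":0.0025,"y":0.006,"z":-0.042,"spin":0},{"hand":0.05,"x":0.0025,"y":0.006,"z":-0.042,"spin":0}]'
python3 - <<'E'
from h import *
w=snap('wrist','w3'); s=snap('side','s3'); e=state()['eef_pos'];print(e,state()['opening'],state()['ft_force'])
A=cv2.resize(w['img'][100:320,200:440],None,fx=2,fy=2,interpolation=cv2.INTER_CUBIC)
B=cv2.resize(s['img'][125:205,220:320],None,fx=3,fy=3,interpolation=cv2.INTER_CUBIC)
o=np.zeros((440,800,3),np.uint8); o[:440,:480]=A; o[:B.shape[0],485:485+B.shape[1]]=B
cv2.imwrite('pics/crop3.png',o[:,:,::-1])
E
```

```text
t: 4.93
eef_pos: [520.8, 264.5, 117.9]
tcp_rot: [-3.142, -0.0, 1.187]
ft_force: [0.0, 0.2, -0.5]
opening: 0.664
[520.9861414  264.67382239 118.52338924] 0.6692247475821806 [-0.66998269 -1.41218577 -0.8005343 ]
```

View pics/crop3.png

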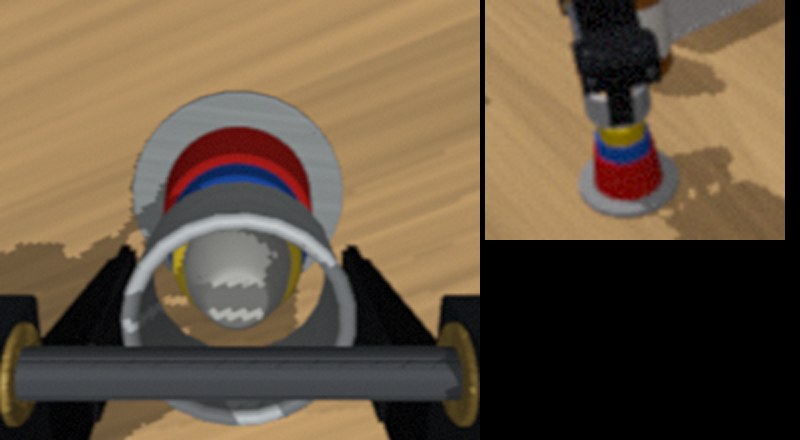

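The picture shows the nose inside the ring and no contact. The foot spans columns 133-342 of the crop, the rim 122-356 and the yellow edges 172/301, so the cone is about 1 mm off along the jaw axis. One more fit will give the across direction.

Run:
```python
from h import *
from scipy.optimize import least_squares
w=load('w3'); e=state()['eef_pos']; im=w['img']; h=cv2.cvtColor(im,cv2.COLOR_RGB2HSV).astype(int); S,V=h[...,1],h[...,2]
ex=w['T'][:2,0]; ey=w['T'][:2,1]/np.linalg.norm(w['T'][:2,1])
def fit(P,R):
    P=np.array(P)[:,:2]; f=lambda q: np.hypot(P[:,0]-q[0],P[:,1]-q[1])-R
    r=least_squares(f,P.mean(0),loss='soft_l1',f_scale=.5); return r.x,np.abs(f(r.x)).mean().round(2),len(P)
def show(n,p): d=np.array(p[:2])-e[:2]; print(n,np.round(p[:2],1),'tool-x %.1f  img-down %.1f'%(d@ex,d@ey))
P=[onz(w,u,np.argmax(S[110:190,u]<60)+109.5,8) for u in range(272,366)]
r=fit(P,50); show('foot',r[0]); print(r[1:])
m=(S<40)&(V>150); m[:200]=0;m[270:]=0;m[:,:255]=0;m[:,385:]=0;m[214:,282:350]=0
vv,uu=np.nonzero(m); r=fit([onz(w,u,v,e[2]+13) for u,v in zip(uu,vv)],29.75); show('rim',r[0]); print(r[1:])
for z,R in ((114,9),(112,11)): show('tip',onz(w,318.4,264,z)[:2]-R*ey)
# red top edge (lit red ledge z=50, r 30.5 upper edge): first bright red row per column
Hh=h[...,0]; P=[]
b=(S>180)&((Hh<6)|(Hh>174))&(V>150)
for u in range(288,350):
    c=np.nonzero(b[140:205,u])[0]
    if len(c): P.append(onz(w,u,c[0]+139.5,49.5))
if len(P)>10: r=fit(P,30.3); show('redledge',r[0]); print(r[1:])
print(e)
```

```text
foot [521.3 263.5] tool-x -1.0  img-down 0.8
(np.float64(0.22), 94)
rim [520.5 264.5] tool-x -0.3  img-down -0.4
(np.float64(0.74), 535)
tip [521.9 263.4] tool-x -0.9  img-down 1.3
tip [521.  263.7] tool-x -0.9  img-down 0.4
redledge [470.1 284.4] tool-x -0.8  img-down -54.6
(np.float64(5.0), 62)
[520.9861414  264.67382239 118.52338924]
```

Foot and tip agree: shift by about (+0.6, -1.1) mm. I'll correct and descend past the blue step's chamfer, checking force.

```bash
python3 -m handwheel '[{"hand":0.05,"x":0.0006,"y":-0.0011,"z":-0.01,"spin":0},{"hand":0.05,"x":0.0006,"y":-0.0011,"z":-0.018,"spin":0},{"hand":0.05,"x":0.0006,"y":-0.0011,"z":-0.022,"spin":0},{"hand":0.05,"x":0.0006,"y":-0.0011,"z":-0.025,"spin":0},{"hand":0.05,"x":0.0006,"y":-0.0011,"z":-0.028,"spin":0},{"hand":0.05,"x":0.0006,"y":-0.0011,"z":-0.03,"spin":0},{"hand":0.05,"x":0.0006,"y":-0.0011,"z":-0.031,"spin":0},{"hand":0.05,"x":0.0006,"y":-0.0011,"z":-0.031,"spin":0},{"hand":0.05,"x":0.0006,"y":-0.0011,"z":-0.031,"spin":0}]'; python3 -c "
from h import *;s=state();print(s['ft_force'],s['moment'],s['eef_pos'])"
```

```text
t: 5.78
eef_pos: [521.2, 263.5, 86.8]
tcp_rot: [3.141, -0.0, 1.187]
ft_force: [0.7, -0.5, -1.2]
opening: 0.665
[ 0.7460492  -0.46103337 -1.17349703] [0.00320256 0.00407878 0.01671178] [521.19732585 263.50527242  86.77644515]
```

The ring's lower edge is at about 65 mm with no force, so it is on the blue step's shank. Continue down to the ledge.

```bash
python3 -m handwheel '[{"hand":0.05,"x":0,"y":0,"z":-0.004,"spin":0},{"hand":0.05,"x":0,"y":0,"z":-0.008,"spin":0},{"hand":0.05,"x":0,"y":0,"z":-0.011,"spin":0},{"hand":0.05,"x":0,"y":0,"z":-0.013,"spin":0},{"hand":0.05,"x":0,"y":0,"z":-0.014,"spin":0},{"hand":0.05,"x":0,"y":0,"z":-0.0145,"spin":0},{"hand":0.05,"x":0,"y":0,"z":-0.0145,"spin":0}]'
```

```text
t: 6.37
eef_pos: [521.0, 263.4, 72.3]
tcp_rot: [-3.141, 0.0, 1.187]
ft_force: [-0.5, -0.5, 0.9]
opening: 0.667
```

```bash
python3 -m handwheel '[{"hand":0.05,"x":0,"y":0,"z":-0.0005,"spin":0},{"hand":0.05,"x":0,"y":0,"z":-0.001,"spin":0},{"hand":0.05,"x":0,"y":0,"z":-0.001,"spin":0}]'
```

```text
t: 6.62
eef_pos: [521.1, 263.4, 72.2]
tcp_rot: [3.141, -0.0, 1.187]
ft_force: [-4.9, -2.5, 12.0]
opening: 0.668
```

It stops at 12 N with TCP z = 72.2, so the ring's lower edge is at about 50, on the red ledge. Release, lift clear and look.

```bash
python3 -m handwheel '[{"hand":0.05,"x":0,"y":0,"z":0.0008,"spin":0},{"hand":0.08,"x":0,"y":0,"z":0.0008,"spin":0},{"hand":0.095,"x":0,"y":0,"z":0.0008,"spin":0},{"hand":0.095,"x":0,"y":0,"z":0.0008,"spin":0},{"hand":0.095,"x":0,"y":0,"z":0.0008,"spin":0},{"hand":0.095,"x":0,"y":0,"z":0.0008,"spin":0},{"hand":0.095,"x":0,"y":0,"z":0.02,"spin":0},{"hand":0.095,"x":0,"y":0,"z":0.06,"spin":0},{"hand":0.095,"x":0,"y":0,"z":0.1,"spin":0},{"hand":0.095,"x":-0.01,"y":-0.04,"z":0.115,"spin":0},{"hand":0.095,"x":-0.02,"y":-0.08,"z":0.12,"spin":0},{"hand":0.095,"x":-0.02,"y":-0.1,"z":0.12,"spin":0},{"hand":0.095,"x":-0.02,"y":-0.1,"z":0.12,"spin":0}]'
python3 - <<'E'
from h import *
w=snap('wrist','w4'); s=snap('side','s4'); t=snap('top','t4'); e=state()['eef_pos'];print(e)
B=cv2.resize(s['img'][125:205,220:320],None,fx=4,fy=4,interpolation=cv2.INTER_CUBIC)
A=cv2.resize(w['img'],None,fx=.6,fy=.6,interpolation=cv2.INTER_AREA)
o=np.zeros((320,800,3),np.uint8); o[:240,:384]=A; o[:B.shape[0],395:395+B.shape[1]]=B
cv2.imwrite('pics/crop4.png',o[:,:,::-1])
E
```

```text
t: 7.7
eef_pos: [500.7, 160.4, 192.0]
tcp_rot: [3.141, -0.0, 1.185]
ft_force: [0.1, 1.0, 0.0]
opening: 0.997
[501.36403777 163.67056308 191.18390594]
```

View pics/crop4.png

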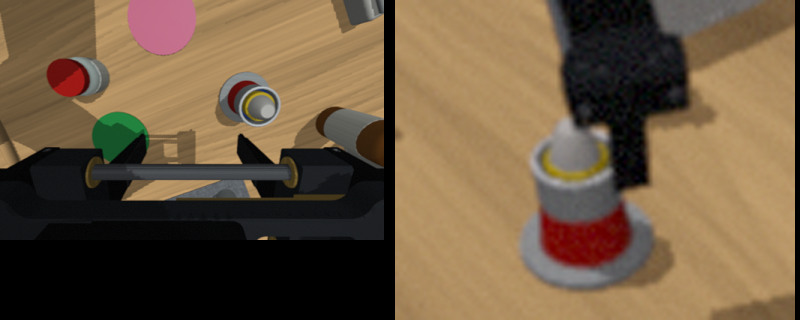

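The ring sits level on the red step, with its rim just below the yellow ledge as it should be at z=85. The spares, jar and oil are untouched. The sizing is done and the colour is red, so on to the knob.

```bash
python3 -m handwheel '[{"hand":0.095,"x":0.031,"y":-0.486,"z":-0.032,"spin":2.13},{"hand":0.095,"x":0.031,"y":-0.486,"z":-0.032,"spin":2.13},{"hand":0.095,"x":0.031,"y":-0.486,"z":-0.032,"spin":2.13},{"hand":0.095,"x":0.031,"y":-0.486,"z":-0.032,"spin":2.13},{"hand":0.095,"x":0.031,"y":-0.486,"z":-0.032,"spin":2.13},{"hand":0.095,"x":0.031,"y":-0.486,"z":-0.032,"spin":2.13},{"hand":0.095,"x":0.031,"y":-0.486,"z":-0.032,"spin":2.13},{"hand":0.095,"x":0.031,"y":-0.486,"z":-0.032,"spin":2.13},{"hand":0.095,"x":0.031,"y":-0.486,"z":-0.032,"spin":2.13},{"hand":0.095,"x":0.031,"y":-0.486,"z":-0.032,"spin":2.13},{"hand":0.095,"x":0.031,"y":-0.486,"z":-0.032,"spin":2.13},{"hand":0.095,"x":0.031,"y":-0.486,"z":-0.032,"spin":2.13},{"hand":0.095,"x":0.031,"y":-0.486,"z":-0.032,"spin":2.13},{"hand":0.095,"x":0.031,"y":-0.486,"z":-0.032,"spin":2.13},{"hand":0.095,"x":0.031,"y":-0.486,"z":-0.032,"spin":2.13},{"hand":0.095,"x":0.031,"y":-0.486,"z":-0.032,"spin":2.13}]'
python3 - <<'E'
from h import *
w=snap('wrist','w5'); e=state()['eef_pos'];print(e,state()['tcp_rot'][2],proj(w,(532,-323,87)))
h=cv2.cvtColor(w['img'],cv2.COLOR_RGB2HSV).astype(int); H,S,V=h[...,0],h[...,1],h[...,2]
for col,mm in (('red',((H<8)|(H>172))&(S>150)&(V>80)),('blue',(H>100)&(H<130)&(S>150)&(V>60)),('yel',(H>20)&(H<34)&(S>150)&(V>110))):
    n,l,s,ce=cv2.connectedComponentsWithStats(mm.astype(np.uint8))
    for i in range(1,n):
        if 150<s[i,4]<3000: print(col,s[i,4],ce[i].round(1),onz(w,*ce[i],50).round(1))
E
```

```text
t: 9.18
eef_pos: [532.6, -321.0, 159.0]
tcp_rot: [-3.141, -0.0, 1.375]
ft_force: [-0.2, -0.3, 1.0]
opening: 0.997
[ 532.59641074 -320.97792539  159.17811544] 1.374731203531074 (np.float64(316.56599130446773), np.float64(211.00655734358511))
red 574 [435.8 164.9] [ 522.1 -210.9   50. ]
blue 566 [391.7 164.8] [ 514.2 -250.2   50. ]
yel 552 [347.5 164.7] [ 506.3 -289.5   50. ]
```

View pics/w5.png

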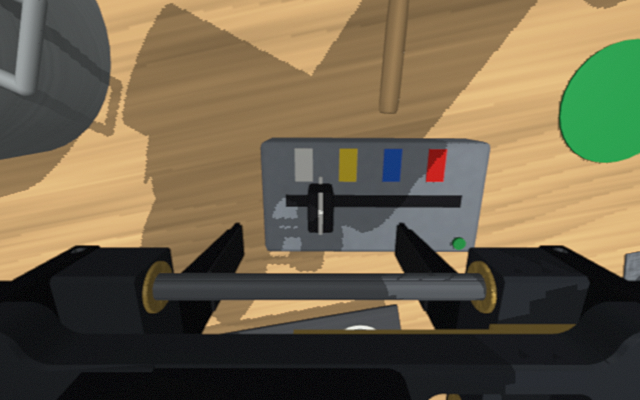

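The wrist picture shows the pointer at (320,209), the tiles at columns 304, 348, 392 and 436, and the knob centred in the jaws (319.8). The red tile is 106 mm along the selector's axis (0.197, 0.980) from the knob. Descend and pinch.

```bash
python3 -m handwheel '[{"hand":0.095,"x":-0.001,"y":0,"z":-0.03,"spin":0},{"hand":0.095,"x":-0.001,"y":0,"z":-0.055,"spin":0},{"hand":0.095,"x":-0.001,"y":0,"z":-0.075,"spin":0},{"hand":0.095,"x":-0.001,"y":0,"z":-0.087,"spin":0},{"hand":0.095,"x":-0.001,"y":0,"z":-0.087,"spin":0},{"hand":0.01,"x":-0.001,"y":0,"z":-0.087,"spin":0},{"hand":0.01,"x":-0.001,"y":0,"z":-0.087,"spin":0},{"hand":0.01,"x":-0.001,"y":0,"z":-0.087,"spin":0},{"hand":0.01,"x":-0.001,"y":0,"z":-0.087,"spin":0},{"hand":0.01,"x":-0.001,"y":0,"z":-0.087,"spin":0},{"hand":0.01,"x":-0.001,"y":0,"z":-0.087,"spin":0},{"hand":0.01,"x":-0.001,"y":0,"z":-0.087,"spin":0},{"hand":0.01,"x":-0.001,"y":0,"z":-0.087,"spin":0},{"hand":0.01,"x":-0.001,"y":0,"z":-0.087,"spin":0},{"hand":0.01,"x":-0.001,"y":0,"z":-0.087,"spin":0}]'
```

```text
t: 10.48
eef_pos: [531.1, -322.6, 72.1]
tcp_rot: [-3.142, -0.0, 1.373]
ft_force: [0.2, -0.1, -0.5]
opening: 0.358
```

```bash
python3 -m handwheel '[{"hand":0.01,"x":0,"y":0,"z":0,"spin":0},{"hand":0.01,"x":0,"y":0,"z":0,"spin":0},{"hand":0.01,"x":0,"y":0,"z":0,"spin":0},{"hand":0.01,"x":0,"y":0,"z":0,"spin":0},{"hand":0.01,"x":0,"y":0,"z":0,"spin":0}]'
```

```text
t: 10.9
eef_pos: [531.1, -322.4, 72.1]
tcp_rot: [-3.141, -0.0, 1.373]
ft_force: [1.2, 1.5, -0.4]
opening: 0.227
```

The opening is 21.6 mm, so the knob is held. Slide 107.5 mm along (0.197, 0.980).

```bash
python3 -m handwheel '[{"hand":0.01,"x":0.002,"y":0.01,"z":0,"spin":0},{"hand":0.01,"x":0.005,"y":0.025,"z":0,"spin":0},{"hand":0.01,"x":0.009,"y":0.045,"z":0,"spin":0},{"hand":0.01,"x":0.013,"y":0.065,"z":0,"spin":0},{"hand":0.01,"x":0.017,"y":0.085,"z":0,"spin":0},{"hand":0.01,"x":0.02,"y":0.099,"z":0,"spin":0},{"hand":0.01,"x":0.0212,"y":0.1054,"z":0,"spin":0},{"hand":0.01,"x":0.0212,"y":0.1054,"z":0,"spin":0},{"hand":0.01,"x":0.0212,"y":0.1054,"z":0,"spin":0}]'
python3 - <<'E'
from h import *
w=snap('wrist','w6'); s=snap('side','s6'); e=state()['eef_pos'];print(e,state()['opening'])
d=np.array([.197,.98]); print('along axis to red',(np.array([522.1,-210.9])-e[:2])@d)
A=cv2.resize(w['img'][110:310,180:460],None,fx=1.7,fy=1.7,interpolation=cv2.INTER_CUBIC)
B=cv2.resize(s['img'][240:340,350:450],None,fx=3.2,fy=3.2,interpolation=cv2.INTER_CUBIC)
o=np.zeros((340,800,3),np.uint8); o[:A.shape[0],:A.shape[1]]=A; o[:B.shape[0],480:480+B.shape[1]]=B
cv2.imwrite('pics/crop6.png',o[:,:,::-1])
E
```

```text
t: 11.65
eef_pos: [552.5, -216.7, 72.1]
tcp_rot: [3.142, -0.0, 1.374]
ft_force: [3.3, 0.2, -2.6]
opening: 0.226
[ 552.36581871 -217.5614569    72.1260318 ] 0.2308614158871652
along axis to red 0.5658614784862641
```

View pics/crop6.png

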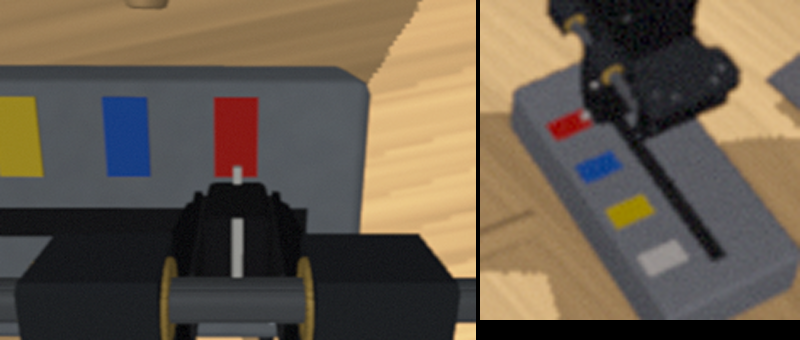

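The pointer at crop column 237 is on the middle of the red tile (214-258, centre 236). Let go and retreat.

```bash
python3 -m handwheel '[{"hand":0.05,"x":0,"y":0,"z":0,"spin":0},{"hand":0.06,"x":0,"y":0,"z":0,"spin":0},{"hand":0.06,"x":0,"y":0,"z":0,"spin":0},{"hand":0.06,"x":0,"y":0,"z":0,"spin":0},{"hand":0.06,"x":0,"y":0,"z":0,"spin":0},{"hand":0.06,"x":0,"y":0,"z":0,"spin":0},{"hand":0.06,"x":0,"y":0,"z":0.02,"spin":0},{"hand":0.06,"x":0,"y":0,"z":0.06,"spin":0},{"hand":0.06,"x":0,"y":0,"z":0.1,"spin":0},{"hand":0.06,"x":0,"y":0,"z":0.14,"spin":0},{"hand":0.06,"x":0,"y":0,"z":0.14,"spin":0},{"hand":0.06,"x":0,"y":0,"z":0.14,"spin":0}]'
python3 - <<'E'
from h import *
w=snap('wrist','w7'); s=snap('side','s7'); st=state();print(st['eef_pos'],st['ft_force'],st['opening'])
A=cv2.resize(w['img'],None,fx=.62,fy=.62,interpolation=cv2.INTER_AREA)
o=np.zeros((320,800,3),np.uint8); o[:A.shape[0],:A.shape[1]]=A
B=cv2.resize(s['img'][120:360,220:470],(400,320),interpolation=cv2.INTER_CUBIC); o[:,400:]=B
cv2.imwrite('pics/crop7.png',o[:,:,::-1])
E
```

```text
t: 12.75
eef_pos: [552.8, -217.4, 214.3]
tcp_rot: [3.137, 0.001, 1.373]
ft_force: [0.4, 0.7, -0.8]
opening: 0.628
[ 551.82995861 -216.90196605  211.34019165] [0.04361905 0.12383589 0.3005788 ] 0.6292686023521836
```

View pics/crop7.png

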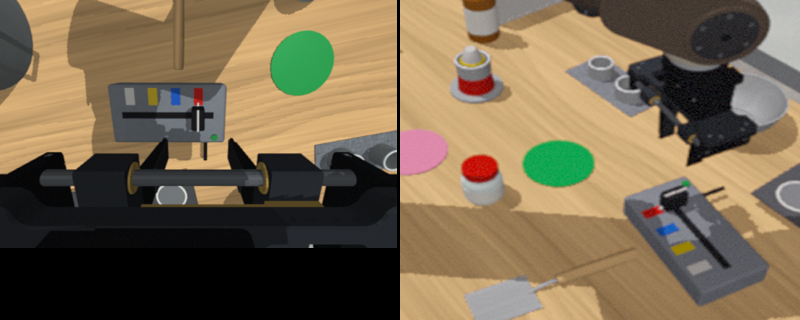

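The pointer is on red, the ring is level on the red step, everything else is in place and the gripper is clear.

```bash
python3 -c "
from h import *;print(job_done())"
```

```text
the job is handed in; nothing more can be done
None
```

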